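# Turn the desk sign to busy

### The job

A call is starting at this desk: swing the panel of the green-and-red desk sign half a turn about its post, either way round, so that the red face looks out squarely over the brass-strip front of its foot where the green face is now, and leave it standing still. Do not turn the blue-and-yellow sign, and do not shift or tip the coffee press.

Things in the scene. Friction and masses are not known exactly. Their poses are not given: they have to be found in the camera images.
- status_stand: Foot of the green-and-red sign, fixed to the desk: dark plate 70 x 110 x 12 mm, brass strip on its front edge. Origin: centre of its underside, on the desk; the panel's vertical pivot axis (a 12 mm post) rises from it. x points to the front (brass side), z up. Panel: upright plate 140 wide, 8 thick, 60 to 150 mm above the desk, pivoted at mid-width. Nothing else comes within 110 mm of the axis.
- status_panel (a joint): Angle of the panel (green face with white disc, red face with white bar) on its post, rad, anticlockwise from above. 0: panel along the foot's y axis, green to the front (foot's +x); +3.14 or -3.14: red to the front. Starts within 0.35 of 0. Turns freely either way, no stop or detent; steady friction of 0.06 N m (1.2 N at 50 mm from the axis), stays where it is left.
- post_end (a point): Point on the top edge of the blue-and-yellow sign's panel, 65 mm out from that sign's own pivot axis, 150 mm above the desk. That sign has the same shape and size as the green-and-red one and turns just as easily: one face blue with white stripes, the other yellow with a white diamond. The two signs may have swapped sides.
- press: Loose coffee press standing on the desk: upright cylinder 76 mm across with black base and lid, amber glass, round knob on top (170 mm high in all) and a black handle reaching 74 mm from the centre towards its own +x. 0.6 kg. Origin: centre of its underside, z up.

How it is judged:
By the outcome, as a careful person would: the job done as asked, in the order asked, and still so for the second after the job is handed in, with the robot touching nothing.
It also fails if it takes over 38 s, if anything falls off the work surface, if the arm or the gripper's body presses on something with over 40 N, if the wrist force passes 120 N, or if a joint passes its speed limit or range.

### The arm

A 6-joint arm with a two-finger parallel gripper is mounted at the origin on the work surface. World frame = base frame: x ahead of the robot, y to its left, z up, the work surface at z = 0. Lengths are in mm, angles in rad, forces in N, time in s.
With the tool pointing down it reaches from about 350 to 875 mm from the base axis. Payload 4.2 kg.
Tool frame: the origin (TCP) lies at the very end of the fingers, on their centre line; the grasp point (between the pads) lies arm.grip_depth behind it (arm.grip_depth is the distance from the TCP to the grasp point, in mm); x points along the fingers, y is the direction in which the jaws open and shut, and the axes are right-handed (so a half turn about x gives the same grasp; the last joint's range is limited). The gripper opens to 85 mm and grips with 20 to 120 N. Pads are 22 mm wide; open, the fingers measure 114 mm over their backs; the gripper's body (76 mm by 85 mm) begins 54 mm behind the grasp point. The pads swing forward as they close: fully open they stand 13 mm farther back than shut.
Start: joints at [1.472, 0.385, 0.008, 0, -1.194, -0.259], TCP at [218.851, 585.409, 231.312] pointing down, gripper open.
Joint ranges: [-3.14, 3.14], [-1.21, 2.06], [-1.07, 1.41], [-3.16, 2.05], [-2.99, -0.16], [-3.1, 3.1]. Speed limits (rad/s): [2.79, 2.79, 3.14, 3.14, 3.14, 3.14].

### API

Orientations are given as a unit quaternion [x, y, z, w].
In Python, from bench import arm, get_image, models gives the robot as it stands.
- The arm moves only by the tool arm_command, never from a script. Its argument "rows" is a list of rows, each an object of numbers: "dx", "dy", "dz": the shift along the tool's x, y, z in m; "wx", "wy", "wz": the turn, a rotation vector about the tool's x, y, z in degrees; "gripper": the closure, from -1 (fully open) to 1 (shut). A call has exactly 8 rows; each row is the pose to reach, as a shift and turn from the pose measured when the call began, along the tool's axes at that moment; what a row does not reach only later rows make up. A row lasts 1/10 s, in which the tool goes at most 50 mm and 8.59 degrees, less where a joint would pass 70% of its speed; a pose out of reach is approached as far as the arm can. A call with a gripper value outside its range is refused whole. The fingers move at their own pace and stop on an object; the grip force is fixed at half the most. Time passes only in rows, so rows that repeat a pose let the fingers close, or fill a call up. It gives the time, the measured TCP pose, the force and the opening at its end, in the units of the state.
- arm.read_state(): the state, without advancing time (a new reading comes with each control period).
- get_image(name): name is "side" or "top"; returns a dict with "img" (420x560x3 uint8, red, green, blue), "K" (3x3 intrinsics, pixels), "k1" (the pictures are not rectified: a ray, as slopes to the right and down, at radius r is drawn at 1 + k1 r^2 times it, then the intrinsics apply), "rvec" (rotation vector, rad) and "tvec" (3), from world to camera coordinates, as OpenCV has them. Camera axes: x right, y down, z forward; pixel columns grow to the right and rows downward; lengths in mm; the calibration is good to about 2 mm. A picture is of the moment at which its call begins. There is no depth.
- arm.job_done(): hands the job in, once; it reports no verdict.
Trained networks look in the newest picture that a camera, given by its name, has taken for a name from the list of things; names that differ only in an ending like _2 or _b are one class to them, and where a whole thing is asked for, a point or a joint stands for the part that bears it (a point fixed in the world has none). Each returns a list of dicts, best first, with "conf" (0 to 1); they miss things now and then, are a little off and sometimes report something else, mostly with a low value. They report only what shows in the picture. A call takes as long as a camera call.
- models.cut_out(camera, query): "mask" (420x560 bool, what is visible of it) and "extent" ([left, top, right, bottom] in pixels, round what is visible of it).
The state is a dict: "clock": time; "joints": joint angles; "joint_vel": joint speeds; "joint_efforts": joint torques, N m; "position": TCP position; "ee_rot": TCP orientation; "contact_force": force on the tool from outside, world axes, zero at the start; "wrist_torque": the same for the moment, N m; "gripper_width": finger opening in mm.
Only numpy, scipy, OpenCV 4.12 (cv2) and the standard library are available. Lean on these libraries where they do the work, as an engineer would, in place of code of your own. Each camera call takes 0.05 s, during which the arm holds its last target.

## Working session

There is one attempt and no reset: what is moved stays moved. The work goes in short steps, Python scripts to look and compute and a tool call to move; the robot and the scene stay as the last step left them, time stands still between calls to the robot, and variables do not carry over. Pictures are saved under pics/ and viewed, and the job is handed in when it is done.

Besides the shell and the picture viewer there is one more tool, called after "Call:" in YAML: its name, and indented under it one key for each argument. arm_command: Moves the arm, as the interface text tells. Its arguments: {"type":"object","properties":{"rows":{"type":"array"}},"required":["rows"]}

```bash
mkdir -p pics; ls; cat > h.py <<'E'
import numpy as np, cv2
from bench import arm,get_image,models
def save(n,im): cv2.imwrite('pics/'+n+'.png',im[:,:,::-1])
E
python3 - <<'E'
from h import *
import pickle
print(arm.read_state(), arm.grip_depth)
d={}
for c in ['side','top']:
    g=get_image(c); d[c]=g; save(c+'0',g['img']); print(c,g['K'],g['k1'],g['rvec'],g['tvec'])
    for q in ['status_stand','status_panel','post_end','press']:
        r=models.cut_out(c,q); d[c+q]=r
        print(q,[(x['conf'],x['extent']) for x in r])
pickle.dump(d,open('d0.pkl','wb'))
E
```

```text
pics
{'clock': 0.0, 'joints': array([ 1.47160085e+00,  3.85557322e-01,  6.62370406e-03, -5.12168629e-04,
       -1.19398516e+00, -2.58580218e-01]), 'joint_vel': array([ 5.67966036e-05, -2.08004718e-04,  3.30405566e-03,  1.48719373e-04,
       -2.04110200e-04,  1.03365156e-04]), 'joint_efforts': array([ 6.51001628e-04, -3.92293239e+01,  1.88396037e+01,  4.18616027e+00,
       -4.64558165e-03,  1.78390712e-05]), 'position': array([218.65557261, 584.88144387, 230.21832965]), 'ee_rot': array([-0.69570257,  0.12664633,  0.69591864,  0.12512349]), 'contact_force': array([-0.46537494,  0.35706514,  0.11982213]), 'wrist_torque': array([-0.01761866,  0.02881617,  0.06886297]), 'gripper_width': 85.49829269047724} 18.700000000000003
side [[537.86906647   0.         282.84011006]
 [  0.         537.86906647 216.63007696]
 [  0.           0.           1.        ]] 0.016459325612993212 [ 0.29293047 -2.65746142  1.41379821] [637.26915235 145.65375208 856.15639386]
status_stand [(0.8, [277.2, 239.6, 349.2, 380.9])]
status_panel [(0.62, [306.1, 243.2, 326.4, 359.6])]
post_end [(0.93, [368.6, 126.7, 378.9, 202.7])]
press [(0.75, [141.1, 178.1, 206.8, 275.4])]
top [[405.20959052   0.         284.92640568]
 [  0.         405.20959052 204.49488893]
 [  0.           0.           1.        ]] 0.0021880640834201948 [ 2.21820812 -2.17383475  0.09271302] [ -1.70312245 634.35600176 814.47171083]
status_stand [(0.66, [127.5, 215.9, 219.4, 263.5])]
status_panel [(0.89, [125.9, 235.7, 218.0, 244.8])]
post_end [(0.82, [349.5, 261.6, 435.9, 276.0])]
press [(0.63, [243.8, 63.8, 284.4, 135.5])]
```

View pics/side0.png

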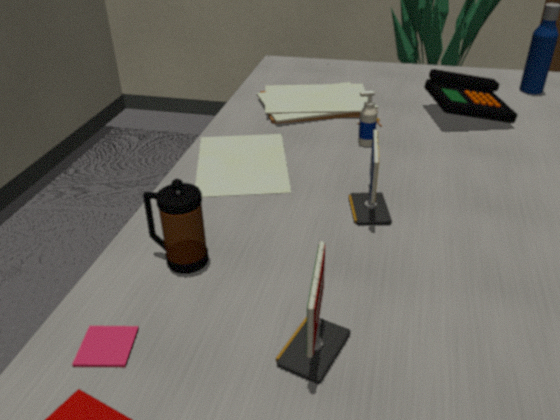

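View pics/top0.png

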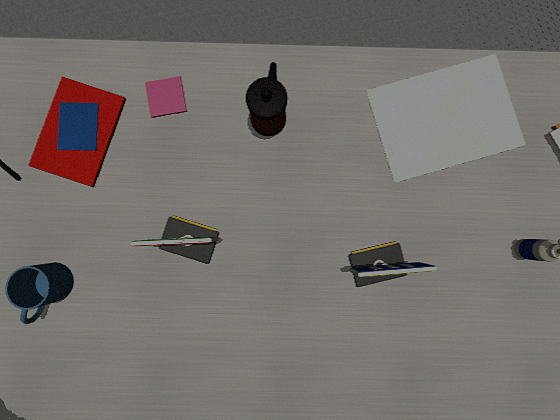

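The side view shows the green-and-red sign nearest the camera (about 315,310, red on the side away from the brass strip), with the blue sign at (372,180) and the press at (182,230). In the top view the same sign is at (188,240), the blue one at (380,265) and the press at (267,100). Next I'll zoom in for the corners.

```bash
cat >> h.py <<'E'
def proj(g,P):
    P=np.atleast_2d(np.float64(P)); d=np.array([g['k1'],0,0,0.])
    return cv2.projectPoints(P,g['rvec'],g['tvec'],g['K'],d)[0].reshape(-1,2)
def back(g,uv,z):
    d=np.array([g['k1'],0,0,0.])
    n=cv2.undistortPoints(np.float64(uv).reshape(-1,1,2),g['K'],d).reshape(-1,2)
    R=cv2.Rodrigues(np.float64(g['rvec']))[0]; C=-R.T@np.float64(g['tvec']).ravel()
    r=np.c_[n,np.ones(len(n))]@R
    z=np.broadcast_to(z,len(n))
    return C+r*((z-C[2])/r[:,2])[:,None]
def crop(n,im,x0,y0,x1,y1,s):
    save(n,cv2.resize(im[y0:y1,x0:x1],None,fx=s,fy=s,interpolation=cv2.INTER_CUBIC))
E
python3 - <<'E'
from h import *
import pickle
d=pickle.load(open('d0.pkl','rb'))
s,t=d['side'],d['top']
crop('c1',t['img'],120,205,230,275,7); crop('c2',s['img'],265,230,365,390,3.7)
for c in 'side','top':
  g=d[c];R=cv2.Rodrigues(np.float64(g['rvec']))[0]; print(c,-R.T@np.float64(g['tvec']).ravel())
print(back(t,[[170,217],[218,230],[208,263],[160,248]],12).round(0))
print(back(t,[[131,243],[214,240],[357,271],[437,267]],150).round(0))
print(back(t,[[267,97],[273,66]],160).round(0))
print(back(t,[[349,250],[400,241],[410,275],[358,287]],12).round(0))
E
```

```text
side [472.46455892 754.69169805 606.25773418]
top [578.56597027  25.46832005 854.62704617]
[[604. 248.  12.]
 [579. 148.  12.]
 [511. 167.  12.]
 [540. 266.  12.]]
[[ 554.  277.  150.]
 [ 562.  135.  150.]
 [ 513. -114.  150.]
 [ 522. -253.  150.]]
[[813.  49. 160.]
 [868.  39. 160.]]
[[ 543. -124.   12.]
 [ 564. -230.   12.]
 [ 494. -251.   12.]
 [ 467. -143.   12.]]
```

```bash
ls pics
```

```text
c1.png
c2.png
side0.png
top0.png
```

View pics/c1.png

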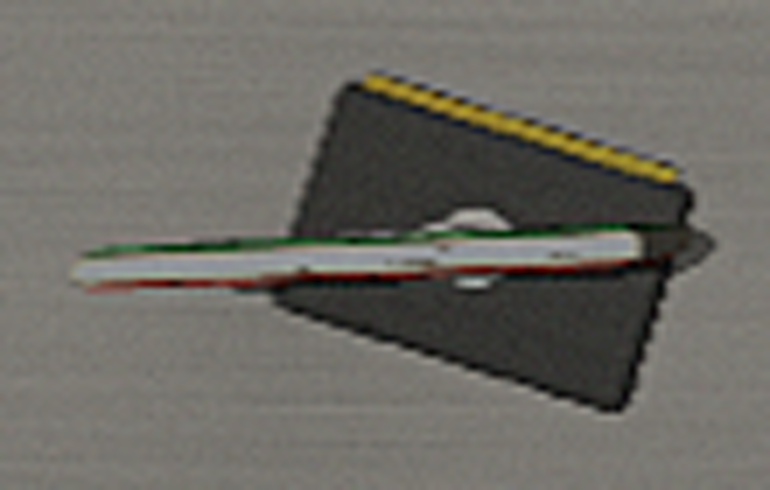

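View pics/c2.png

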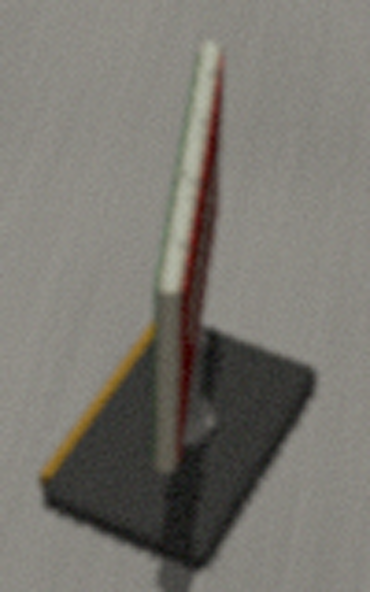

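```bash
cat > fit.py <<'E'
from h import *
from scipy.optimize import least_squares
import pickle
d=pickle.load(open('d0.pkl','rb'));s,t=d['side'],d['top']
T=lambda p:(np.array(p)+.5)/7-.5+[120,205]
S=lambda p:(np.array(p)+.5)/3.7-.5+[265,230]
F=lambda x,y,z:('f',x,y,z)
P=lambda x,y,z:('p',x,y,z)
obs=[(t,F(35,55,12),T([340,82])),(t,F(35,-55,12),T([692,190])),(t,F(-35,-55,12),T([622,412])),(t,F(-35,55,12),T([275,297])),
(t,P(0,70,150),T([75,270])),(t,P(0,-70,150),T([641,247])),
(s,F(35,55,12),S([42,478])),(s,F(-35,-55,12),S([316,372])),(s,F(-35,55,12),S([205,552])),
(s,P(0,70,150),S([168,290])),(s,P(0,70,60),S([166,470])),(s,P(0,-70,150),S([209,43]))]
def pt(q,o):
    a=q[2]+(q[3] if o[0]=='p' else 0); c,n=np.cos(a),np.sin(a)
    return [q[0]+c*o[1]-n*o[2],q[1]+n*o[1]+c*o[2],o[3]]
def res(q): return np.concatenate([proj(g,pt(q,o))[0]-m for g,o,m in obs])
if __name__=='__main__':
    r=least_squares(res,[558,207,-.26,.2],loss='soft_l1')
    print(r.x,np.degrees(r.x[2:])); print(res(r.x).reshape(-1,2).round(1))
E
python3 fit.py
```

```text
[ 5.58185129e+02  2.08880783e+02 -2.81689656e-01  3.48002888e-01] [-16.13962843  19.93909671]
[[ 0.1 -0.8]
 [ 0.5 -0.4]
 [ 0.1  0.4]
 [-1.4  0.9]
 [-0.5 -0. ]
 [ 0.3 -0.6]
 [-0.9  1.3]
 [ 1.4 -2.7]
 [-0.4  0.5]
 [ 0.3 -1.2]
 [-0.2  0.9]
 [ 0.7 -2. ]]
```

```bash
cat > go.py <<'E'
from h import *
from scipy.spatial.transform import Rotation as Ro
import sys
def rel(pos,head):
    """tool x down, tool y heading (deg) in world"""
    st=arm.read_state(); R0=Ro.from_quat(st['ee_rot'])
    a=np.radians(head); x=np.array([0,0,-1.]); y=np.array([np.cos(a),np.sin(a),0]); z=np.cross(x,y)
    R1=Ro.from_matrix(np.c_[x,y,z])
    dt=R0.inv().apply(np.array(pos)-st['position'])/1000
    w=(R0.inv()*R1).as_rotvec(degrees=True)
    M=R0.as_matrix()
    print('t',st['clock'],'pos',st['position'].round(1),'head',np.degrees(np.arctan2(M[1,1],M[0,1])).round(2),'toolx',M[:,0].round(3),'q',st['joints'].round(3),'F',st['contact_force'].round(1),st['wrist_torque'].round(2),'w',round(st['gripper_width'],1))
    print('d',dt.round(4),'w',w.round(2))
if __name__=='__main__': rel([float(v) for v in sys.argv[1:4]],float(sys.argv[4]))
E
python3 go.py 558 209 230 3.8;python3 go.py 558 209 230 183.8
```

```text
t 0.5 pos [218.8 585.4 231.3] head -110.5 toolx [-0. -0. -1.] q [ 1.472  0.385  0.008 -0.    -1.194 -0.259] F [ 1.6 -0.1  0.1] [ 0.01 -0.03 -0.07] w 85.6
d [ 0.0013  0.2338 -0.4495] w [-114.3    0.    -0. ]
t 0.5 pos [218.8 585.4 231.3] head -110.5 toolx [-0. -0. -1.] q [ 1.472  0.385  0.008 -0.    -1.194 -0.259] F [ 1.6 -0.1  0.1] [ 0.01 -0.03 -0.07] w 85.6
d [ 0.0013  0.2338 -0.4495] w [65.7 -0.  -0. ]
```

Call:
arm_command:
  rows:
    - {"dx":0,"dy":0.234,"dz":-0.45,"wx":65.7,"gripper":-1}
    - {"dx":0,"dy":0.234,"dz":-0.45,"wx":65.7,"gripper":-1}
    - {"dx":0,"dy":0.234,"dz":-0.45,"wx":65.7,"gripper":-1}
    - {"dx":0,"dy":0.234,"dz":-0.45,"wx":65.7,"gripper":-1}
    - {"dx":0,"dy":0.234,"dz":-0.45,"wx":65.7,"gripper":-1}
    - {"dx":0,"dy":0.234,"dz":-0.45,"wx":65.7,"gripper":-1}
    - {"dx":0,"dy":0.234,"dz":-0.45,"wx":65.7,"gripper":-1}
    - {"dx":0,"dy":0.234,"dz":-0.45,"wx":65.7,"gripper":-1}

```text
validation failed for argument at $.ro...
```

```bash
python3 go.py 558 209 230 183.8
```

```text
t 0.5 pos [218.8 585.4 231.3] head -110.5 toolx [-0. -0. -1.] q [ 1.472  0.385  0.008 -0.    -1.194 -0.259] F [ 1.6 -0.1  0.1] [ 0.01 -0.03 -0.07] w 85.6
d [ 0.0013  0.2338 -0.4495] w [65.7 -0.  -0. ]
```

Call:
arm_command:
  rows:
    - {"dx":0,"dy":0.234,"dz":-0.45,"wx":65.7,"wy":0,"wz":0,"gripper":-1}
    - {"dx":0,"dy":0.234,"dz":-0.45,"wx":65.7,"wy":0,"wz":0,"gripper":-1}
    - {"dx":0,"dy":0.234,"dz":-0.45,"wx":65.7,"wy":0,"wz":0,"gripper":-1}
    - {"dx":0,"dy":0.234,"dz":-0.45,"wx":65.7,"wy":0,"wz":0,"gripper":-1}
    - {"dx":0,"dy":0.234,"dz":-0.45,"wx":65.7,"wy":0,"wz":0,"gripper":-1}
    - {"dx":0,"dy":0.234,"dz":-0.45,"wx":65.7,"wy":0,"wz":0,"gripper":-1}
    - {"dx":0,"dy":0.234,"dz":-0.45,"wx":65.7,"wy":0,"wz":0,"gripper":-1}
    - {"dx":0,"dy":0.234,"dz":-0.45,"wx":65.7,"wy":0,"wz":0,"gripper":-1}

```text
clock: 1.3
position: [487.7, 286.6, 231.7]
ee_rot: [0.515, -0.484, -0.515, -0.485]
contact_force: [0.7, 1.1, -0.6]
gripper_width: 85.6
```

```bash
python3 go.py 558 209 230 183.8
```

```text
t 1.3 pos [487.7 286.6 231.7] head -176.46 toolx [ 0.001  0.    -1.   ] q [ 0.818  0.283 -0.141  0.    -1.146 -0.756] F [ 0.7  1.1 -0.6] [ 0.04 -0.03  0.02] w 85.6
d [ 0.0017 -0.0654 -0.0818] w [-0.26  0.03  0.04]
```

Call:
arm_command:
  rows:
    - {"dx":0.0,"dy":-0.0654,"dz":-0.0818,"wx":-0.3,"wy":0,"wz":0,"gripper":-1}
    - {"dx":0.0,"dy":-0.0654,"dz":-0.0818,"wx":-0.3,"wy":0,"wz":0,"gripper":-1}
    - {"dx":0.0,"dy":-0.0654,"dz":-0.0818,"wx":-0.3,"wy":0,"wz":0,"gripper":-1}
    - {"dx":0.02,"dy":-0.0654,"dz":-0.0818,"wx":-0.3,"wy":0,"wz":0,"gripper":-1}
    - {"dx":0.04,"dy":-0.0654,"dz":-0.0818,"wx":-0.3,"wy":0,"wz":0,"gripper":-1}
    - {"dx":0.05,"dy":-0.0654,"dz":-0.0818,"wx":-0.3,"wy":0,"wz":0,"gripper":-1}
    - {"dx":0.05,"dy":-0.0654,"dz":-0.0818,"wx":-0.3,"wy":0,"wz":0,"gripper":-1}
    - {"dx":0.05,"dy":-0.0654,"dz":-0.0818,"wx":-0.3,"wy":0,"wz":0,"gripper":-1}

```text
clock: 2.1
position: [558.4, 209.6, 182.4]
ee_rot: [0.517, -0.482, -0.516, -0.483]
contact_force: [0.0, 0.7, 0.5]
gripper_width: 85.6
```

```bash
python3 go.py 558 209 112 183.8; python3 - <<'E'
from h import *
for c in 'top','side':
    g=get_image(c); 
    if c=='top': crop('t1',g['img'],80,160,280,300,3.5)
    else: crop('s1',g['img'],180,120,430,400,2)
E
```

```text
t 2.1 pos [558.4 209.6 182.4] head -176.11 toolx [ 0.002  0.001 -1.   ] q [ 6.310e-01  3.740e-01 -1.380e-01  1.000e-03 -1.058e+00 -5.630e-01] F [0.  0.7 0.5] [-0.03 -0.03 -0.02] w 85.6
d [ 0.0704  0.0005 -0.0006] w [0.09 0.03 0.1 ]
```

View pics/s1.png

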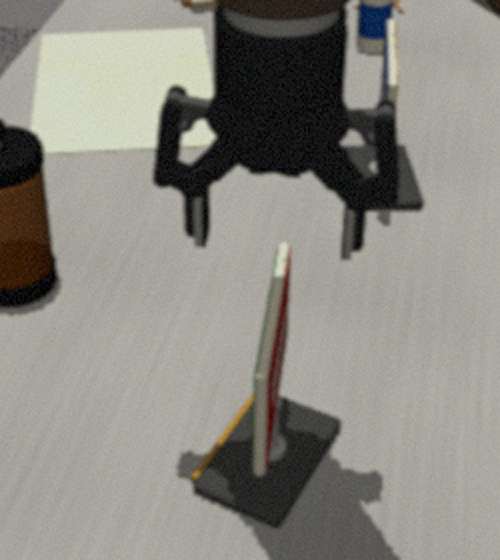

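View pics/t1.png

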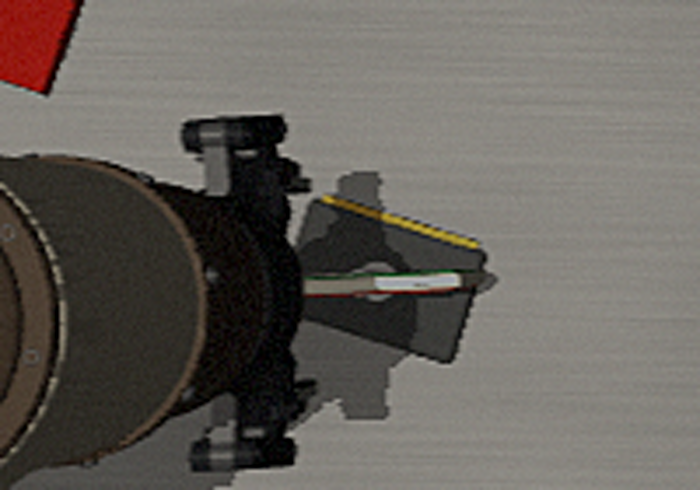

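The fingers stand either side of the panel in both views: side crop at (200,240) and (350,250), with the panel top at (284,245). Next I descend and close.

Call:
arm_command:
  rows:
    - {"dx":0.04,"dy":0.0,"dz":0,"wx":0,"wy":0,"wz":0,"gripper":-1}
    - {"dx":0.07,"dy":0.0,"dz":0,"wx":0,"wy":0,"wz":0,"gripper":-1}
    - {"dx":0.07,"dy":0.0,"dz":0,"wx":0,"wy":0,"wz":0,"gripper":-1}
    - {"dx":0.07,"dy":0.0,"dz":0,"wx":0,"wy":0,"wz":0,"gripper":0}
    - {"dx":0.07,"dy":0.0,"dz":0,"wx":0,"wy":0,"wz":0,"gripper":0.5}
    - {"dx":0.07,"dy":0.0,"dz":0,"wx":0,"wy":0,"wz":0,"gripper":0.5}
    - {"dx":0.07,"dy":0.0,"dz":0,"wx":0,"wy":0,"wz":0,"gripper":0.5}
    - {"dx":0.07,"dy":0.0,"dz":0,"wx":0,"wy":0,"wz":0,"gripper":0.5}

```text
clock: 3.0
position: [559.1, 210.0, 113.8]
ee_rot: [0.517, -0.481, -0.516, -0.484]
contact_force: [-0.2, 0.5, 0.1]
gripper_width: 21.1
```

```bash
python3 go.py 558 209 112 183.8; python3 - <<'E'
from h import *
g=get_image('side');crop('s2',g['img'],180,120,430,400,2)
E
```

```text
t 3.0 pos [559.1 210.  113.8] head -176.12 toolx [ 0.004  0.002 -1.   ] q [ 0.63   0.442 -0.221  0.    -0.903 -0.563] F [-0.2  0.5  0.1] [-0.04  0.05 -0.01] w 21.1
d [ 0.0018  0.0011 -0.0009] w [0.08 0.12 0.23]
```

View pics/s2.png

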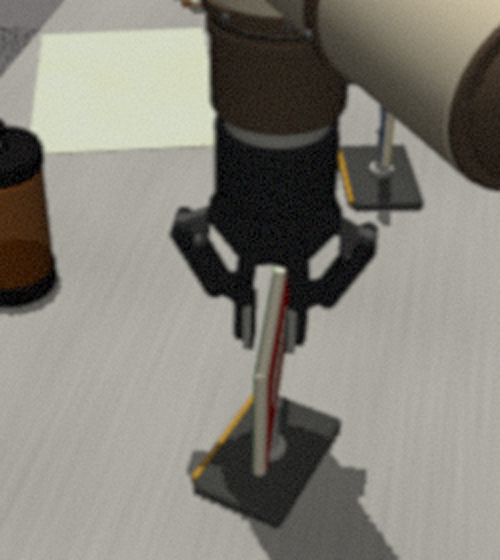

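The panel edge (275,300) sits between the two pads. I'll trim by 1 mm and grip.

Call:
arm_command:
  rows:
    - {"dx":0.002,"dy":0.001,"dz":-0.001,"wx":0,"wy":0.1,"wz":0.2,"gripper":0.5}
    - {"dx":0.002,"dy":0.001,"dz":-0.001,"wx":0,"wy":0.1,"wz":0.2,"gripper":0.7}
    - {"dx":0.002,"dy":0.001,"dz":-0.001,"wx":0,"wy":0.1,"wz":0.2,"gripper":0.8}
    - {"dx":0.002,"dy":0.001,"dz":-0.001,"wx":0,"wy":0.1,"wz":0.2,"gripper":0.9}
    - {"dx":0.002,"dy":0.001,"dz":-0.001,"wx":0,"wy":0.1,"wz":0.2,"gripper":1}
    - {"dx":0.002,"dy":0.001,"dz":-0.001,"wx":0,"wy":0.1,"wz":0.2,"gripper":1}
    - {"dx":0.002,"dy":0.001,"dz":-0.001,"wx":0,"wy":0.1,"wz":0.2,"gripper":1}
    - {"dx":0.002,"dy":0.001,"dz":-0.001,"wx":0,"wy":0.1,"wz":0.2,"gripper":1}

```text
clock: 3.85
position: [557.4, 208.6, 111.4]
ee_rot: [-0.516, 0.483, 0.517, 0.482]
contact_force: [-4.6, -0.4, 2.4]
gripper_width: 7.1
```

```bash
python3 go.py 558.2 208.9 112 183.8
```

```text
t 3.85 pos [557.4 208.6 111.4] head -176.12 toolx [-0.001 -0.    -1.   ] q [ 0.63   0.444 -0.224 -0.    -0.903 -0.562] F [-4.6 -0.4  2.4] [-0.07  1.25  0.05] w 7.1
d [-0.0006 -0.0008  0.0002] w [ 0.08 -0.02 -0.07]
```

Call:
arm_command:
  rows:
    - {"dx":0,"dy":0,"dz":0,"wx":-4,"wy":0,"wz":0,"gripper":1}
    - {"dx":0,"dy":0,"dz":0,"wx":-9,"wy":0,"wz":0,"gripper":1}
    - {"dx":0,"dy":0,"dz":0,"wx":-15,"wy":0,"wz":0,"gripper":1}
    - {"dx":0,"dy":0,"dz":0,"wx":-21,"wy":0,"wz":0,"gripper":1}
    - {"dx":0,"dy":0,"dz":0,"wx":-27,"wy":0,"wz":0,"gripper":1}
    - {"dx":0,"dy":0,"dz":0,"wx":-33,"wy":0,"wz":0,"gripper":1}
    - {"dx":0,"dy":0,"dz":0,"wx":-37,"wy":0,"wz":0,"gripper":1}
    - {"dx":0,"dy":0,"dz":0,"wx":-40,"wy":0,"wz":0,"gripper":1}

```text
clock: 4.65
position: [558.4, 209.1, 111.4]
ee_rot: [0.651, -0.276, -0.651, -0.277]
contact_force: [-0.1, 1.0, -0.2]
gripper_width: 7.2
```

```bash
python3 go.py 557.4 208.6 111.4 284
```

```text
t 4.65 pos [558.4 209.1 111.4] head -135.99 toolx [ 0.001  0.001 -1.   ] q [ 0.63   0.445 -0.223  0.    -0.901  0.138] F [-0.1  1.  -0.2] [ 0.11  0.17 -0.05] w 7.2
d [0.     0.0011 0.0004] w [-5.999e+01 -4.000e-02  5.000e-02]
```

Call:
arm_command:
  rows:
    - {"dx":0,"dy":0,"dz":0,"wx":-7,"wy":0,"wz":0,"gripper":1}
    - {"dx":0,"dy":0,"dz":0,"wx":-15,"wy":0,"wz":0,"gripper":1}
    - {"dx":0,"dy":0,"dz":0,"wx":-23,"wy":0,"wz":0,"gripper":1}
    - {"dx":0,"dy":0,"dz":0,"wx":-31,"wy":0,"wz":0,"gripper":1}
    - {"dx":0,"dy":0,"dz":0,"wx":-39,"wy":0,"wz":0,"gripper":1}
    - {"dx":0,"dy":0,"dz":0,"wx":-47,"wy":0,"wz":0,"gripper":1}
    - {"dx":0,"dy":0,"dz":0,"wx":-54,"wy":0,"wz":0,"gripper":1}
    - {"dx":0,"dy":0,"dz":0,"wx":-60,"wy":0,"wz":0,"gripper":1}

```text
clock: 5.45
position: [558.9, 210.6, 111.4]
ee_rot: [0.703, 0.089, -0.701, 0.087]
contact_force: [-2.8, 4.3, 0.4]
gripper_width: 7.4
```

```bash
python3 go.py 558.2 208.9 111.4 343.9;  python3 - <<'E'
from h import *
g=get_image('side');crop('s3',g['img'],180,120,430,400,2)
E
```

```text
t 5.45 pos [558.9 210.6 111.4] head -75.72 toolx [ 0.002  0.003 -1.   ] q [ 6.31e-01  4.45e-01 -2.22e-01 -1.00e-03 -9.00e-01  1.19e+00] F [-2.8  4.3  0.4] [ 1.11  0.92 -0.09] w 7.4
d [0.     0.0014 0.0011] w [-5.962e+01 -2.300e-01  2.000e-02]
```

View pics/s3.png

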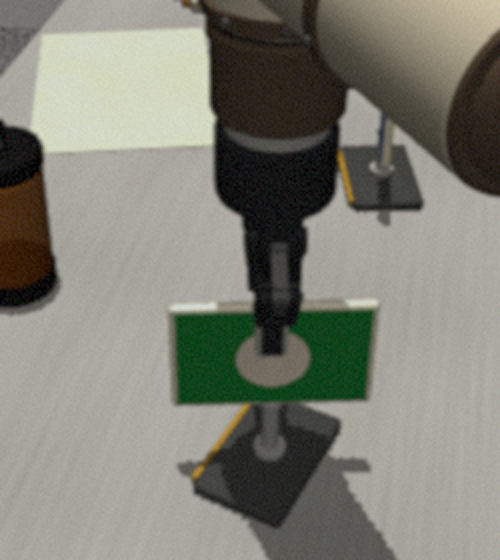

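The green face now looks toward the side camera at (272,355), so the panel is following the grip. Before finishing I'll check the foot's yaw from the brass strip.

```bash
python3 - <<'E'
from fit import *
for nm,(x0,y0,x1,y1) in {'top':(120,205,230,275),'side':(265,300,365,390)}.items():
    g=d[nm]; im=g['img'].astype(int); m=(im[:,:,0]-im[:,:,2]>50)&(im[:,:,1]-im[:,:,2]>25)
    v,u=np.nonzero(m[y0:y1,x0:x1]); p=back(g,np.c_[u+x0,v+y0],10)[:,:2]
    l=cv2.fitLine(p.astype(np.float32),cv2.DIST_HUBER,0,.01,.01).ravel()
    print(nm,len(u),np.degrees(np.arctan2(l[1],l[0]))%180-90, p.mean(0), np.ptp(p,axis=0))
# dark plate mask: minAreaRect in top
for nm in ('top','side'):
    r=d[nm+'status_stand'][0]['mask']; cv2.imwrite('pics/m'+nm+'.png',r.astype(np.uint8)*255)
# edges by yaw: rear & sides of foot
g=t
for a,b in [((340,82),(692,190)),((275,297),(622,412)),((340,82),(275,297)),((692,190),(622,412))]:
    q=back(g,[T(a),T(b)],12)[:,:2]; e=q[1]-q[0]; print(np.degrees(np.arctan2(e[1],e[0]))%90-90,np.linalg.norm(e))
E
```

```text
top 111 -16.325523 [592.50523088 198.55318365] [27.43605565 91.86387623]
side 150 -16.259407 [593.82354453 204.65810671] [27.97614115 89.03010048]
-15.897214815814948 108.83976084835
-17.15757227244943 107.49437218975402
-14.595987859311748 65.6857335096854
-15.795947445779944 68.03330560153485
```

Call:
arm_command:
  rows:
    - {"dx":0,"dy":0.0004,"dz":0.0004,"wx":-7,"wy":0,"wz":0,"gripper":1}
    - {"dx":0,"dy":0.001,"dz":0.001,"wx":-15,"wy":0,"wz":0,"gripper":1}
    - {"dx":0,"dy":0.0014,"dz":0.001,"wx":-23,"wy":0,"wz":0,"gripper":1}
    - {"dx":0,"dy":0.0014,"dz":0.001,"wx":-31,"wy":0,"wz":0,"gripper":1}
    - {"dx":0,"dy":0.0014,"dz":0.001,"wx":-39,"wy":0,"wz":0,"gripper":1}
    - {"dx":0,"dy":0.0014,"dz":0.001,"wx":-47,"wy":0,"wz":0,"gripper":1}
    - {"dx":0,"dy":0.0014,"dz":0.001,"wx":-54,"wy":0,"wz":0,"gripper":1}
    - {"dx":0,"dy":0.0014,"dz":0.001,"wx":-59.4,"wy":0,"wz":0,"gripper":1}

```text
clock: 6.3
position: [557.9, 211.7, 111.5]
ee_rot: [0.566, 0.427, -0.562, 0.425]
contact_force: [-6.1, 10.0, 1.9]
gripper_width: 7.2
```

```bash
python3 go.py 558.2 208.9 111.4 343.7;  python3 - <<'E'
from h import *
g=get_image('side');crop('s4',g['img'],180,120,430,400,2)
E
```

```text
t 6.3 pos [557.9 211.7 111.5] head -15.86 toolx [ 0.003  0.006 -1.   ] q [ 0.632  0.444 -0.224 -0.004 -0.897  2.236] F [-6.1 10.   1.9] [ 2.08  2.04 -0.08] w 7.2
d [0.     0.001  0.0026] w [ 0.44 -0.39 -0.06]
```

View pics/s4.png

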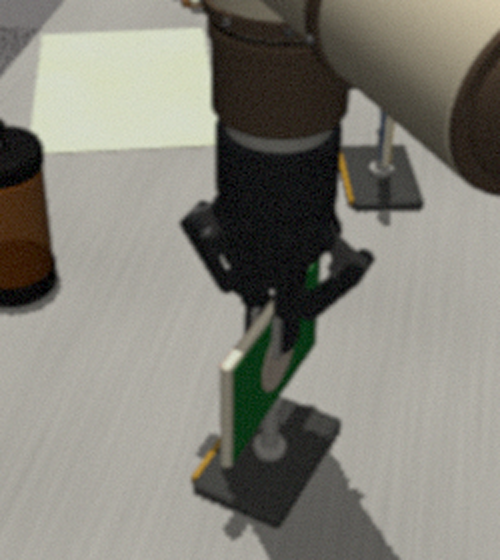

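Red now faces the brass side, with the green rear face at (280,360). I'll relax the side load, trim 0.4°, and open.

Call:
arm_command:
  rows:
    - {"dx":0,"dy":0,"dz":0,"wx":0.4,"wy":0,"wz":0,"gripper":1}
    - {"dx":0,"dy":0,"dz":0,"wx":0.4,"wy":0,"wz":0,"gripper":1}
    - {"dx":0,"dy":0,"dz":0,"wx":0.4,"wy":0,"wz":0,"gripper":1}
    - {"dx":0,"dy":0,"dz":0,"wx":0.4,"wy":0,"wz":0,"gripper":1}
    - {"dx":0,"dy":0,"dz":0,"wx":0.4,"wy":0,"wz":0,"gripper":0.8}
    - {"dx":0,"dy":0,"dz":0,"wx":0.4,"wy":0,"wz":0,"gripper":0.5}
    - {"dx":0,"dy":0,"dz":0,"wx":0.4,"wy":0,"wz":0,"gripper":0.2}
    - {"dx":0,"dy":0,"dz":0,"wx":0.4,"wy":0,"wz":0,"gripper":-0.2}

```text
clock: 7.15
position: [558.5, 211.6, 111.6]
ee_rot: [0.568, 0.426, -0.563, 0.424]
contact_force: [-0.8, 0.1, 0.4]
gripper_width: 47.1
```

```bash
python3 go.py 558.2 208.9 200 343.7
```

```text
t 7.15 pos [558.5 211.6 111.6] head -16.12 toolx [ 0.004  0.007 -1.   ] q [ 0.631  0.444 -0.223 -0.004 -0.897  2.231] F [-0.8  0.1  0.4] [-0.03  0.03 -0.01] w 47.1
d [-0.0884  0.0007  0.002 ] w [ 0.18 -0.43 -0.11]
```

Call:
arm_command:
  rows:
    - {"dx":-0.03,"dy":0,"dz":0,"wx":0,"wy":0,"wz":0,"gripper":-1}
    - {"dx":-0.07,"dy":0,"dz":0,"wx":0,"wy":0,"wz":0,"gripper":-1}
    - {"dx":-0.12,"dy":0,"dz":0,"wx":0,"wy":0,"wz":0,"gripper":-1}
    - {"dx":-0.13,"dy":0,"dz":0,"wx":0,"wy":0,"wz":0,"gripper":-1}
    - {"dx":-0.13,"dy":-0.03,"dz":-0.03,"wx":0,"wy":0,"wz":0,"gripper":-1}
    - {"dx":-0.13,"dy":-0.06,"dz":-0.07,"wx":0,"wy":0,"wz":0,"gripper":-1}
    - {"dx":-0.13,"dy":-0.09,"dz":-0.11,"wx":0,"wy":0,"wz":0,"gripper":-1}
    - {"dx":-0.13,"dy":-0.12,"dz":-0.15,"wx":0,"wy":0,"wz":0,"gripper":-1}

```text
clock: 7.95
position: [483.8, 389.6, 242.7]
ee_rot: [0.568, 0.426, -0.562, 0.424]
contact_force: [0.9, 0.2, 0.4]
gripper_width: 85.2
```

Call:
arm_command:
  rows:
    - {"dx":0,"dy":-0.03,"dz":-0.03,"wx":0,"wy":0,"wz":0,"gripper":-1}
    - {"dx":0,"dy":-0.06,"dz":-0.06,"wx":0,"wy":0,"wz":0,"gripper":-1}
    - {"dx":0,"dy":-0.09,"dz":-0.1,"wx":0,"wy":0,"wz":0,"gripper":-1}
    - {"dx":0,"dy":-0.1,"dz":-0.13,"wx":0,"wy":0,"wz":0,"gripper":-1}
    - {"dx":0,"dy":-0.1,"dz":-0.16,"wx":0,"wy":0,"wz":0,"gripper":-1}
    - {"dx":0,"dy":-0.1,"dz":-0.18,"wx":0,"wy":0,"wz":0,"gripper":-1}
    - {"dx":0,"dy":-0.1,"dz":-0.18,"wx":0,"wy":0,"wz":0,"gripper":-1}
    - {"dx":0,"dy":-0.1,"dz":-0.18,"wx":0,"wy":0,"wz":0,"gripper":-1}

```text
clock: 8.75
position: [437.8, 590.2, 243.0]
ee_rot: [0.568, 0.426, -0.563, 0.424]
contact_force: [0.8, -0.4, -0.2]
gripper_width: 85.0
```

```bash
python3 - <<'E'
from h import *
import pickle
d={}
for c in 'top','side':
    g=get_image(c); d[c]=g; save(c+'5',g['img'])
    if c=='top': crop('t5',g['img'],120,205,230,275,7)
    else: crop('s5',g['img'],265,230,365,390,3.7)
print(arm.read_state()['position'])
pickle.dump(d,open('d5.pkl','wb'))
E
```

```text
[437.94976899 589.56230344 244.11225911]
```

View pics/t5.png

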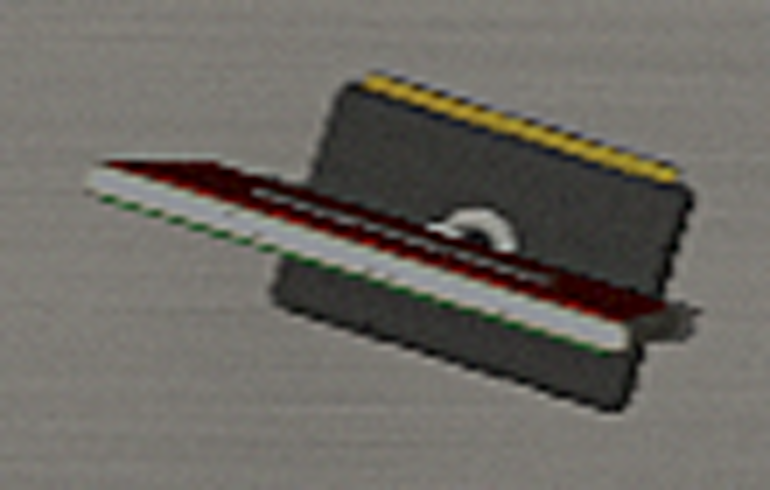

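View pics/side5.png

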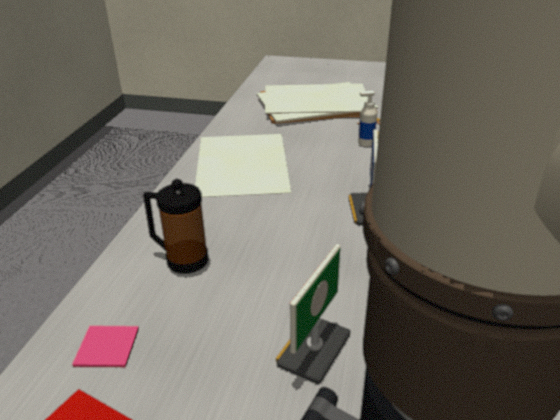

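View pics/top5.png

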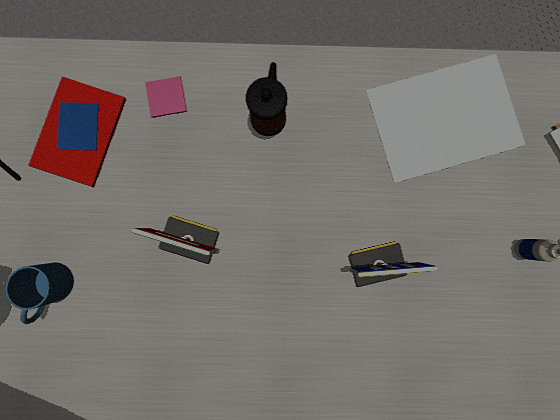

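Red now faces the brass strip (top crop, panel from (95,175) to (625,330)). The blue sign at (395,267) and the press at (267,100) look unchanged. Next I measure the angle and compare the two against the first picture.

```bash
python3 - <<'E'
from h import *
import pickle
a=pickle.load(open('d0.pkl','rb'));b=pickle.load(open('d5.pkl','rb'))
for nm,D in (('before',a),('after',b)):
    g=D['top']; im=g['img'].astype(int)
    m=(im.min(2)>135)&(np.ptp(im,axis=2)<45); m[:, :130]=0; 
    v,u=np.nonzero(m[220:262,130:212]);
    # largest component
    k=np.zeros(m.shape,np.uint8);k[220:262,130:212]=m[220:262,130:212]
    n,l,s,_=cv2.connectedComponentsWithStats(k); i=1+np.argmax(s[1:,4]); v,u=np.nonzero(l==i)
    p=back(g,np.c_[u,v],150)[:,:2]
    f=cv2.fitLine(p.astype(np.float32),cv2.DIST_HUBER,0,.01,.01).ravel()
    print(nm,len(u),s[i],np.degrees(np.arctan2(f[1],f[0]))%180-90)
T=lambda p:(np.array(p)+.5)/7-.5+[120,205]
g=b['top']
q=back(g,[T([90,180]),T([628,338])],150); e=q[0]-q[1]; print('ends',q.round(1),np.degrees(np.arctan2(e[1],e[0]))-90)
for r,(x0,y0,x1,y1) in {'press':(235,55,295,140),'blue':(335,235,445,290)}.items():
    print(r,np.abs(a['top']['img'][y0:y1,x0:x1].astype(int)-b['top']['img'][y0:y1,x0:x1]).mean(), 'noise',np.abs(a['top']['img'][60:180,300:365].astype(int)-b['top']['img'][60:180,300:365]).mean())
E
```

```text
before 238 [131 238  80   7 238] 3.8383865
after 243 [133 229  76  26 243] -15.949303
ends [[575.6 275.2 150. ]
 [539.4 142.  150. ]] -15.21207320921512
press 3.72078431372549 noise 2.3655555555555554
blue 2.673498622589532 noise 2.3655555555555554
```

The panel is within about 0.4° of the foot. The press crop differs slightly more than the noise, so I'll check for an actual shift.

```bash
python3 - <<'E'
from h import *
import pickle
a=pickle.load(open('d0.pkl','rb'));b=pickle.load(open('d5.pkl','rb'))
for c,r in {'top':(235,55,295,140),'side':(135,170,215,280)}.items():
    x0,y0,x1,y1=r
    A,B=[cv2.cvtColor(k[c]['img'],cv2.COLOR_RGB2GRAY)[y0:y1,x0:x1].astype(np.float32) for k in (a,b)]
    D=np.abs(A-B); print(c,cv2.phaseCorrelate(A,B),D.max(),np.argwhere(D>30)[:8].tolist())
st=arm.read_state(); print(st['clock'],np.abs(st['joint_vel']).max())
print(arm.job_done())
E
```

```text
top ((0.052794766560815276, -0.003529138120690334), 0.9692638160564281) 23.0 []
side ((0.0014616279074246563, -0.06023127701585196), 1.11248189051946) 49.0 [[0, 35], [0, 37], [0, 38], [0, 39], [0, 40], [0, 41], [0, 42], [0, 43]]
8.85 0.011209670696615827
the job is handed in; nothing more can be done
None
```

The red face now looks out over the brass-strip front of its foot. I gripped the panel's top edge over the post, swung it about 160° anticlockwise, let go, lifted clear and handed the job in at about 8.9 s. The arm was touching nothing, and the highest force I read was about 12 N.

- **Panel angle:** a line fit to the panel's top edge gives -15.9°, and the foot's brass strip gives -16.3°, so they agree within about 0.4°. A rougher check from hand-picked end corners gave -15.2°, about 1° off.
- **Blue-and-yellow sign:** it looks unchanged in the top picture. In the last side picture the arm hides most of it.
- **Coffee press:** it shifted by less than 0.1 pixel in both views. The picture differences around it were a little above noise. The first few I listed in the side view all lay on the top row of the crop, at its edge.

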